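# Fit the retaining ring on the thread stand

## Task

Fit the sprung retaining ring to the spindle of the thread stand: squeeze its two ears together so that the ring spreads, carry it spread over the spindle head, press it down on the sprung brass washer until it is level with the groove just under the head, and let it contract into the groove so that it holds the washer down by itself. The groove is not always at the same height, so feel for it by the washer's push; press with less than 25 N, and leave everything else on the table where it is.

Things in the scene. Friction and masses are not known exactly. Their poses are not given: they have to be found in the camera images.
- stand: Thread stand, fixed: green foot 105 mm across, 12 mm high; red thread spool on it; steel spindle up through it, with a sprung brass washer (41 mm across, 4 mm thick) and above it a head: 27 mm cylinder 13 mm tall, then a 6 mm cone 16 mm across at its tip. Origin under the foot's centre at table height, z up the spindle axis. Washer, groove and head are set at a height that varies by 12 mm and is not measured.
- spool_top (a point): Centre of the red spool's top, 62 mm above the table, on the spindle axis. Over it the washer's upper face rests 78 to 90 mm above the table (not measured); head tip 20 mm above that face. The groove, 20 mm floor diameter, spans 1 mm above to 5.5 mm below that resting face. Washer spring: no preload, 2 N per mm, stop at 8 mm.
- ring: Retaining ring, loose, 0.08 to 0.13 kg, flat on the table, ears up, 42x55x38 mm: yellow and blue half-rings 4 mm thick, crossed like a spring hose clip, each strapped to an upright ear on the far side. Squeezing the ears spreads the halves. Origin: the yellow half's centre, underside; z up; spread by s, the hole's centre is at -s/2 along y. Hole 21 mm closed; fully spread it passes the head with 2 mm spare.
- ring_ear (a point): Middle of the outer face of the yellow half's ear, at the ring's -y, 26 mm above the underside: the height to squeeze at. Ear plates 4 mm thick, 22 mm or more wide along x, 5 to 38 mm above the underside; over their outer faces 55 mm closed, 42 mm fully spread (hard stop). Spring 3 N closed, 7 N spread.
- ring_under (a point): Centre of the yellow half, at the underside, on which the ring sits on the washer. The ring is level with the groove when it has pushed the washer down 3.0 to 5.5 mm, that is by 6 to 11 N (8.5 N best). Higher or lower it meets the 27 mm head or shoulder and cannot contract. Once in the groove the washer lifts it against the head. Any turn about the spindle will do.
- ring_spread (a joint): Spread of the ring: distance in m by which the two halves have been driven apart along the ring's y; 0 closed, 0.013 fully spread (ears squeezed together by 13 mm).
- white_spool: Spare spool of white thread, loose, upright, 40 mm across and 50 mm high; origin under its centre. To be left alone.
- press_block: Plain beech block, loose, 90 x 36 x 34 mm; origin under its centre. To be left alone.
- glue_b: Glue stick with a red cap, loose, standing, 26 mm across and 94 mm high; origin under its centre. To be left alone.

How it is judged:
By the outcome, as a careful person would: the job done as asked, in the order asked, and still so for the second after the job is handed in, with the robot touching nothing.
It also fails if it takes over 45 s, if anything falls off the work surface, if the arm or the gripper's body presses on something with over 40 N, if the wrist force passes 120 N, or if a joint passes its speed limit or range.

## Robot

A 6-joint arm with a two-finger parallel gripper is mounted at the origin on the work surface; the furniture and walls round the work are solid. World frame = base frame: x ahead of the robot, y to its left, z up, the work surface at z = 0. Lengths are in m, angles in degrees, forces in N, time in s.
With the tool pointing down it reaches from about 0.3 to 0.75 m from the base axis. Payload 8.5 kg.
Tool frame: the origin (TCP) lies midway between the tips of the shut fingers; the grasp point (between the pads) lies env.tcp_to_grasp behind it (env.tcp_to_grasp is the distance from the TCP to the grasp point, in m); z points along the fingers, y is the line along which they close (so a half turn about z gives the same grasp; the last joint's range is limited). The gripper opens to 85 mm and grips with 20 to 120 N. Pads are 22 mm wide; open, the fingers measure 114 mm over their backs; the gripper's body (76 mm by 85 mm) begins 54 mm behind the grasp point. The pads swing forward as they close: fully open they stand 13 mm farther back than shut.
Start: joints at [54.987, 21.807, 74.336, -0, 83.858, -12.336], TCP at [0.212, 0.507, 0.231] pointing down, gripper open.
Joint ranges: [-178.18, 178.18], [-50.72, 133.34], [12.68, 142.11], [-81.47, 261.47], [9.98, 163.14], [-165.26, 165.26]. Speed limits (degrees/s): [136.94, 136.94, 180, 180, 180, 180].

## Interface

Orientations are given as a 3x3 rotation matrix whose columns are the frame's x, y, z axes.
In Python, from rig import observe, optics, job, env gives the robot as it stands. The module is installed in compiled form; this text tells all that it offers.
- The arm moves only by the shell command python3 -m jog 'ROWS' [FORCE]. ROWS is JSON, a list of rows, each a list of 7 numbers: the turn, a rotation vector about the tool's x, y, z in rad, then the shift along the tool's x, y, z in m, then the opening in per cent of the stroke, from 0 (shut) to 100 (fully open). A call has 1 to 10 rows; each row shifts and turns the commanded pose from where the row before left it, along the tool's axes as they then stand; what a row does not reach is not made up. A row lasts 1/8 s, in which the tool goes at most 62.5 mm and 10.7 degrees, less where a joint would pass 70% of its speed; a pose out of reach is approached as far as the arm can. A call is refused whole if a number of a shift passes 0.0625 or a number of a turn 0.188, either way. A call with a gripper value outside its range is refused whole. The fingers move at their own pace and stop on an object; FORCE is the grip in N (left out, the last holds). Time passes only in rows, so rows that do not move let the fingers close. It gives the time, the measured TCP pose, the force, the opening and the grip force at its end, in the units of the state.
- observe(): the state, without advancing time (a new reading comes with each control period).
- optics.get_image(name): name is "side" or "top" or "wrist"; returns a dict with "pixels" (400x640x3 uint8, red, green, blue), "mtx" (3x3 intrinsics, pixels), "dist_coeffs" ([k1, k2, p1, p2, k3] as OpenCV has them; the pictures are not rectified), "rvec" (rotation vector, rad) and "tvec" (3), from world to camera coordinates, as OpenCV has them. Camera axes: x right, y down, z forward; pixel columns grow to the right and rows downward; lengths in m; the calibration is good to about 2 mm. A picture is of the moment at which its call begins. There is no depth.
- job.close_job(): hands the job in; it is judged then, once.
The state is a dict: "time_s": time; "q": joint angles; "qvel": joint speeds; "joint_efforts": joint torques, N m; "position": TCP position; "tool_rot": TCP orientation; "ft_force": force on the tool from outside, world axes, zero at the start; "wrist_torque": the same for the moment, N m; "grip_width": finger opening in m; "gripper_force": force on a finger pad.
Only numpy, scipy, OpenCV 4.12 (cv2) and the standard library are available. Lean on these libraries where they do the work, as an engineer would, in place of code of your own. Each camera call takes 0.05 s, during which the arm holds its last target. There are 200 camera calls.

## Working session

There is one attempt and no reset: what is moved stays moved. The work goes in short steps, Python scripts to look and compute and a shell command to move; the robot and the scene stay as the last step left them, time stands still between calls to the robot, and variables do not carry over. Pictures are saved under pics/ and viewed, at most 10 in all, crops included, and the job is handed in when it is done.

```bash
mkdir -p pics
python3 - <<'E'
from rig import observe, optics, env
import cv2
for n in ("top","side"):
    d=optics.get_image(n); cv2.imwrite(f"pics/{n}0.png",d["pixels"][:,:,::-1])
    print(n,d["mtx"].tolist(),d["dist_coeffs"],d["rvec"],d["tvec"])
s=observe();print(s["position"],s["tool_rot"],s["ft_force"],s["grip_width"],env.tcp_to_grasp)
E
```

```text
top [[512.6902378402198, 0.0, 315.71941604040893], [0.0, 512.6902378402198, 201.211040717122], [0.0, 0.0, 1.0]] [-0.06265049  0.          0.          0.          0.        ] [ 2.18065855 -2.16375916  0.15503088] [0.01478286 0.53799603 1.36724559]
side [[470.39533136748867, 0.0, 318.39365485735397], [0.0, 470.39533136748867, 202.10861664485202], [0.0, 0.0, 1.0]] [0.01006163 0.         0.         0.         0.        ] [ 0.05284878  2.69433255 -1.51714515] [0.52170863 0.01810314 1.34334831]
[0.21190132 0.50725798 0.23077718] [[-9.22683390e-01  3.85557791e-01 -7.42385991e-04]
 [ 3.85558411e-01  9.22682804e-01 -1.07443213e-03]
 [ 2.70731110e-04 -1.27759384e-03 -9.99999147e-01]] [-0.58861162 -0.26207648 -0.55368366] 0.08568813721138303 0.0187
```

View pics/top0.png

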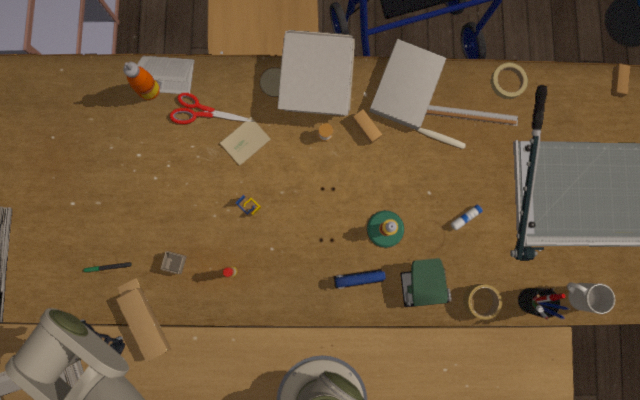

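View pics/side0.png

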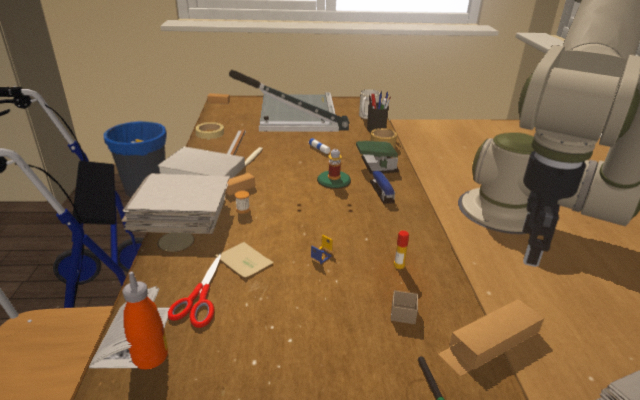

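The top view shows the ring at about (249,205) and the stand at (387,229). In the side view they are at (322,249) and (335,175). Next I'll enlarge both.

```bash
cat > h.py <<'E'
import numpy as np, cv2
from rig import observe, optics, env
def cam(n): return optics.get_image(n)
def ray(d,uv):
    R=cv2.Rodrigues(np.array(d["rvec"]))[0]; t=np.array(d["tvec"]).ravel()
    p=cv2.undistortPoints(np.array([[uv]],float),d["mtx"],d["dist_coeffs"]).ravel()
    return -R.T@t, R.T@np.array([p[0],p[1],1.])
def onz(d,uv,z):
    o,v=ray(d,uv); return o+v*(z-o[2])/v[2]
def proj(d,P): return cv2.projectPoints(np.array(P,float).reshape(-1,3),d["rvec"],d["tvec"],d["mtx"],d["dist_coeffs"])[0].reshape(-1,2)
def crop(d,u,v,w,h,k): return cv2.resize(d["pixels"][v:v+h,u:u+w,::-1],None,fx=k,fy=k,interpolation=cv2.INTER_CUBIC)
E
python3 - <<'E'
from h import *
t=cam("top"); s=cam("side")
a=np.hstack([crop(t,230,188,40,36,10),crop(t,365,210,40,36,10)])
b=np.hstack([crop(s,302,230,40,36,10),crop(s,315,145,40,36,10)]) if 0 else np.hstack([crop(s,302,230,40,24,10),crop(s,315,147,40,24,10)])
cv2.imwrite("pics/c1.png",np.vstack([a,b]))
for n,uv,z in (("ring",(249,205),.02),("stand",(388,229),.07)): print(n,onz(t,uv,z))
print(onz(s,(322,249),.02),onz(s,(335,155),.1))
E
```

```text
ring [0.52706653 0.2016371  0.02      ]
stand [ 0.46096015 -0.17207511  0.07      ]
[0.5257618 0.2083798 0.02     ] [ 0.46854829 -0.14277935  0.1       ]
```

View pics/c1.png

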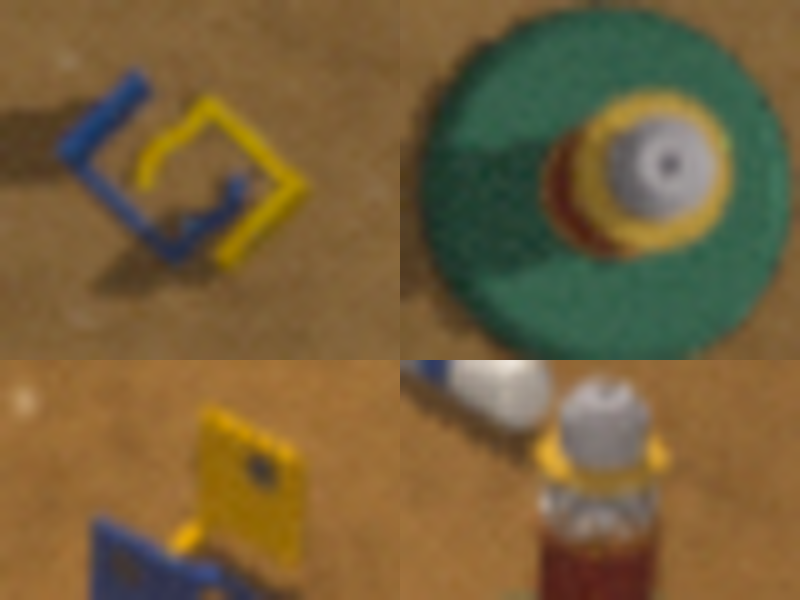

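The crop shows the blue ear's top edge running (236,203)–(244,195.5) and the yellow ear's (253,214)–(260,206.5). The foot's centre is at (385.8,228.9) and the head's tip at (392,226.2).

Run:
```python
from h import *
t=cam("top"); s=cam("side")
Y=[onz(t,p,.038) for p in ((253,214),(260,206.5))]; B=[onz(t,p,.038) for p in ((236.3,202.7),(244,195.5))]
print(Y,B)
y=np.mean(Y,0);b=np.mean(B,0);c=(y+b)/2;v=b-y
print("c",c,"axis",np.degrees(np.arctan2(v[1],v[0])),np.linalg.norm(v), "earline",[np.degrees(np.arctan2(*(q[1]-q[0])[1::-1])) for q in(Y,B)])
print("foot",onz(t,(385.8,228.9),.012),[onz(t,(392,226.2),z) for z in(.098,.11)])
# side: ear tops
print([onz(s,p,.038) for p in((322,234.8),(332,239.5),(311.5,246))])
# tip in side
print(onz(s,(335.3,149.5),.104))
T=observe();print(T["tool_rot"])
```

```text
[array([0.50073025, 0.18840822, 0.038     ]), array([0.52128063, 0.16989587, 0.038     ])] [array([0.53103968, 0.23422786, 0.038     ]), array([0.55089037, 0.21383785, 0.038     ])]
c [0.52598523 0.20159245 0.038     ] axis 56.27543419594749 0.05396168912980258 earline [np.float64(-42.01340798399157), np.float64(-45.76784738970375)]
foot [ 0.4649548  -0.17562906  0.012     ] [array([ 0.46649423, -0.17792965,  0.098     ]), array([ 0.46564945, -0.17583412,  0.11      ])]
[array([0.52429495, 0.1752117 , 0.038     ]), array([0.50147952, 0.19509485, 0.038     ]), array([0.5516885 , 0.22019431, 0.038     ])]
[ 0.46532583 -0.17244265  0.104     ]
[[-9.22693933e-01  3.85533207e-01 -2.29664789e-04]
 [ 3.85533268e-01  9.22693872e-01 -3.44496441e-04]
 [ 7.90954755e-05 -4.06408192e-04 -9.99999914e-01]]
```

```bash
python3 -m jog '[[0,0,0,-0.051,-0.020,0,100],[0,0,0,-0.051,-0.020,0,100],[0,0,0,-0.051,-0.020,0,100],[0,0,0,-0.051,-0.020,0,100],[0,0,0,-0.051,-0.020,0,100],[0,0,0,-0.051,-0.020,0,100],[0,0,0,-0.051,-0.020,0,100],[0,0,0,-0.051,-0.020,0,100],[0,0,0.177,0,0,0,100],[0,0,0.177,0,0,0,100]]' 20
python3 - <<'E'
from h import *
s=observe();print(s["position"],s["tool_rot"],s["qvel"],s["ft_force"])
d=cam("wrist");cv2.imwrite("pics/w1.png",d["pixels"][:,:,::-1])
print(proj(d,[[.526,.2016,.0]]))
E
```

```text
time_s: 1.55
position: [0.5272, 0.2018, 0.231]
tool_rot: [[-0.727, 0.687, -0.001], [0.687, 0.727, -0.0], [0.0, -0.0, -1.0]]
ft_force: [-0.3, -0.3, 0.2]
grip_width: 0.0855
gripper_force: 0.0
[0.52721402 0.20181367 0.23099517] [[-7.26906983e-01  6.86735682e-01 -5.83977501e-04]
 [ 6.86735825e-01  7.26907080e-01 -6.48590462e-05]
 [ 3.79956358e-04 -4.48184764e-04 -9.99999827e-01]] [ 7.59093207e-01 -3.01359727e-01  2.21002296e-01 -8.28322055e-02
 -3.39806143e-02  8.05020206e+01] [-0.25650291 -0.27017303  0.18190792]
[[324.39739212 172.75149922]]
```

View pics/w1.png

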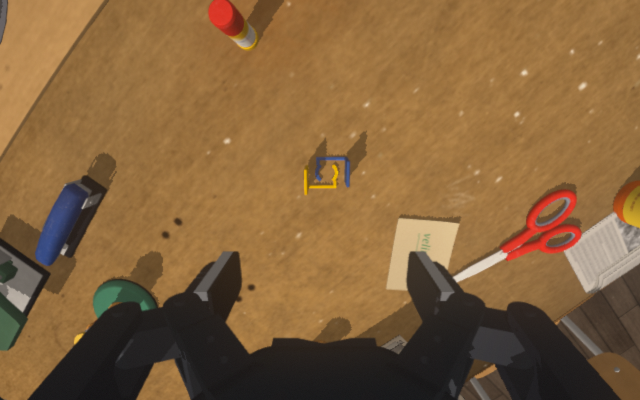

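The wrist view shows the ring at (327,174), ears almost square to the finger line. I'll enlarge it.

Run:
```python
from h import *
d=cam("wrist");cv2.imwrite("pics/w2.png",crop(d,294,144,70,60,10))
```

```text
(no output)
```

View pics/w2.png

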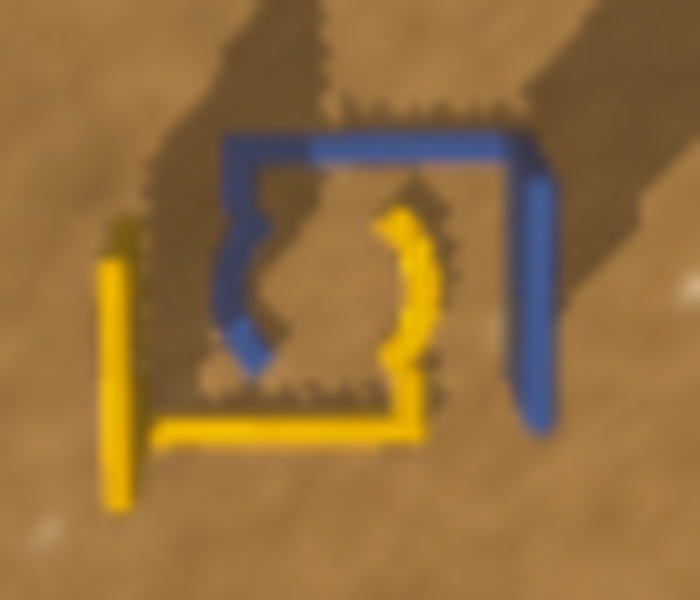

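The ear tops in the crop are yellow (115,258)–(120,510) and blue (543,175)–(541,435). The two ears are offset along their width.

Run:
```python
from h import *
d=cam("wrist");s=observe();R=s["tool_rot"];p=s["position"];print(p)
f=lambda x,y,z:R.T@(onz(d,(294+x/10-.45,144+y/10-.45),z)-p)*1000
for n,a in dict(Yt=(115,258),Yb=(120,510),Bt=(543,175),Bb=(541,435)).items(): print(n,f(*a,.038).round(1))
print("yellow arc outer",f(440,290,.004).round(1),"blue arc outer",f(213,290,.004).round(1), "arc yellow ends",f(400,210,.004).round(1),f(395,370,.004).round(1),"yellow strap low edge",f(300,445,.02),"blue strap top",f(370,130,.02))
```

```text
[0.5267875  0.20248898 0.23124613]
Yt [ 12.2 -24.1 193.3]
Yb [-19.  -24.2 193.2]
Bt [ 21.9  26.8 193.2]
Bb [ -9.8  27.1 193.2]
yellow arc outer [  1.4  16.4 227.2] blue arc outer [  1.6 -13.5 227.2] arc yellow ends [ 12.1  11.  227.2] [ -9.3  10.5 227.2] yellow strap low edge [-15.45995203  -2.1603456  211.24489636] blue strap top [ 24.76875526   6.73476214 211.24755549]
```

```bash
python3 -m jog '[[0,0,0,0.0013,0.0014,0.05,100],[0,0,0,0,0,0.05,100],[0,0,0,0,0,0.05,100],[0,0,0,0,0,0.05,100],[0,0,0,0,0,0.0255,100],[0,0,0,0,0,0,100],[0,0,0,0,0,0,66]]' 20
python3 - <<'E'
from h import *
s=observe();print(s["position"],s["grip_width"],s["ft_force"])
d=cam("wrist");cv2.imwrite("pics/w3.png",d["pixels"][:,:,::-1])
E
```

```text
time_s: 2.58
position: [0.5275, 0.2047, 0.0071]
tool_rot: [[-0.733, 0.68, 0.002], [0.68, 0.733, 0.0], [-0.001, 0.002, -1.0]]
ft_force: [0.2, 0.0, -0.7]
grip_width: 0.0695
gripper_force: 0.0
[0.52750862 0.20468729 0.00707486] 0.0695157081180871 [ 0.1710828   0.04349003 -0.67983374]
```

View pics/w3.png

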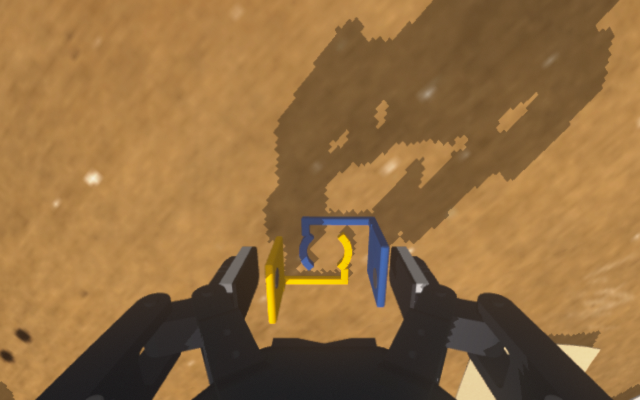

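```bash
python3 -m jog '[[0,0,0,0,0,0.001,40],[0,0,0,0,0,0,20],[0,0,0,0,0,0,20],[0,0,0,0,0,0,20],[0,0,0,0,0,0,20]]' 30
python3 -m jog '[[0,0,0,0,0,-0.03,20],[0,0,0,0,0,-0.06,20],[0,0,0,0,0,-0.06,20],[0,0,0,0,0,0,20]]' 30
python3 - <<'E'
from h import *
s=observe();print(s["position"],s["grip_width"],s["ft_force"])
d=cam("wrist");cv2.imwrite("pics/w4.png",crop(d,220,180,200,150,4))
E
```

```text
time_s: 3.25
position: [0.5285, 0.2049, 0.0072]
tool_rot: [[-0.732, 0.681, 0.005], [0.681, 0.732, 0.001], [-0.003, 0.004, -1.0]]
ft_force: [0.5, 1.6, 10.2]
grip_width: 0.0414
gripper_force: 30.4
time_s: 3.75
position: [0.5287, 0.2049, 0.1602]
tool_rot: [[-0.732, 0.681, 0.011], [0.681, 0.732, 0.002], [-0.007, 0.009, -1.0]]
ft_force: [0.3, -0.5, -2.1]
grip_width: 0.0413
gripper_force: 32.2
[0.52868819 0.20486966 0.16024616] 0.04128274298401978 [ 0.27163229 -0.48528153 -2.08503793]
```

View pics/w4.png

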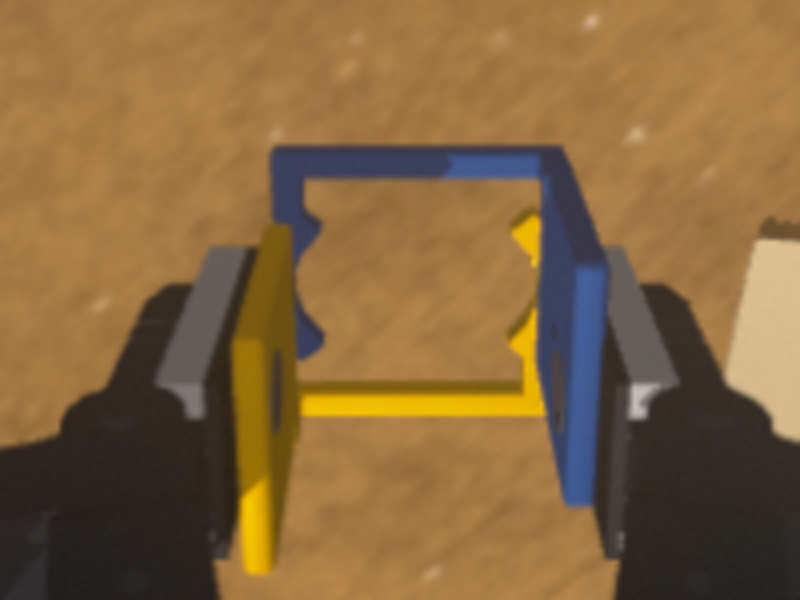

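The ring is held fully spread. Its arc ends in the crop are blue (320,225)/(322,340) and yellow (515,225)/(512,340). I'll carry it to above the stand.

```bash
python3 -m jog '[[0,0,0,-0.0304,-0.0459,0,20],[0,0,0,-0.0304,-0.0459,0,20],[0,0,0,-0.0304,-0.0459,0,20],[0,0,0,-0.0304,-0.0459,0,20],[0,0,0,-0.0304,-0.0459,0,20],[0,0,0,-0.0304,-0.0459,0,20],[0,0,0,-0.0304,-0.0459,0,20],[0,0,0,0,0,0,20],[0,0,0,0,0,0,20]]' 30
python3 - <<'E'
from h import *
s=observe();R=s["tool_rot"];p=s["position"];print(p,R,s["grip_width"],s["ft_force"])
d=cam("wrist");cv2.imwrite("pics/w5.png",crop(d,220,180,200,150,4))
# hole centre in tool frame from arc end pixels on plane tool z=+0.005
o,_=ray(d,(0,0))
for uv in ((321,225),(322,340),(515,225),(512,340)):
    o,v=ray(d,(220+uv[0]/4-.4,180+uv[1]/4-.4)); a=R.T@(o-p);b=R.T@v
    print((a+b*(.0035-a[2])/b[2])*1000)
for z in(.09,.10,.11): print(z,proj(d,[.4655,-.1755,z])[0], (proj(d,[.4655,-.1755,z])[0]-[220,180])*4)
E
```

```text
time_s: 4.92
position: [0.463, -0.1751, 0.1539]
tool_rot: [[-0.732, 0.682, -0.002], [0.682, 0.732, 0.002], [0.002, -0.0, -1.0]]
ft_force: [-0.4, 0.8, -0.7]
grip_width: 0.041
gripper_force: 32.2
[ 0.46303783 -0.17507429  0.15389366] [[-7.31676017e-01  6.81650200e-01 -1.79194883e-03]
 [ 6.81648445e-01  7.31678206e-01  1.54922673e-03]
 [ 2.36716061e-03 -8.79470845e-05 -9.99997194e-01]] 0.04098421032458351 [-0.38527635  0.8272292  -0.66607269]
[  9.57794018 -15.17618461   3.5       ]
[ -8.53391608 -15.50389308   3.5       ]
[ 9.56314479 11.99727927  3.5       ]
[-8.5482845  12.03041826  3.5       ]
0.09 [327.82727458 218.31492838] [431.30909831 153.25971354]
0.1 [328.01193409 222.96420902] [432.04773637 171.85683608]
0.11 [328.21391597 228.05214991] [432.85566389 192.20859965]
```

View pics/w5.png

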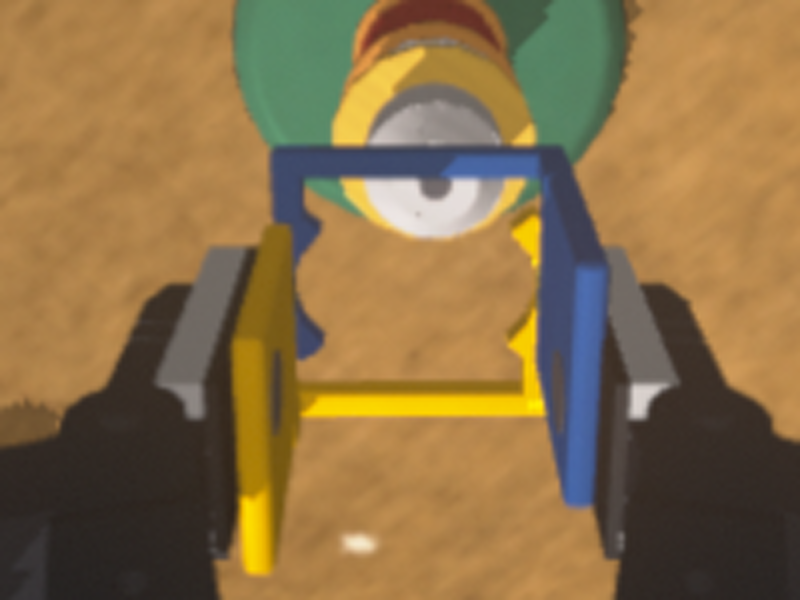

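The head's tip is at crop (435,187), seen beyond the blue strap. The hole's centre appears at (418,282).

Run:
```python
from h import *
s=observe();R=s["tool_rot"];p=s["position"]
d=cam("wrist")
for z in(.098,.104,.11): q=onz(d,(220+435/4-.4,180+187/4-.4),z); print(z,q,(R.T@(q-p)*1000).round(1))
# head cylinder width (px 365..500 at its top edge), foot edges
print(s["ft_force"])
```

```text
0.098 [ 0.46858602 -0.17728456  0.098     ] [-5.8  1.7 56.1]
0.104 [ 0.46676329 -0.17573071  0.104     ] [-3.4  1.5 50.1]
0.11 [ 0.46494055 -0.17417687  0.11      ] [-1.   1.4 44.1]
[ 0.12618334 -0.04813361 -0.73033192]
```

Run:
```python
from h import *
from scipy.optimize import least_squares
s=observe();R=s["tool_rot"];p=s["position"]
obs=[(cam("wrist"),(328.35,226.35)),(cam("top"),(391.55,225.75)),(cam("side"),(335.0,149.3))]
r=least_squares(lambda P:np.concatenate([proj(d,P)[0]-uv for d,uv in obs]),[.465,-.175,.104])
print(r.x,r.fun.round(2),R.T@(r.x-p)*1000)
```

```text
[ 0.46708689 -0.17570488  0.10363634] [-0.04 -0.07 -0.03  0.06 -0.38 -0.15] [-3.57762259  1.56234331 50.69161038]
```

```bash
python3 -m jog '[[0,0,0,-0.0036,0.0032,0.014,20],[0,0,0,0,0,0.02,20],[0,0,0,0,0,0,20],[0,0,0,0,0,0,20]]' 30
python3 - <<'E'
from h import *
s=observe();R=s["tool_rot"];p=s["position"];print(p,R,s["grip_width"],s["ft_force"])
d=cam("wrist");cv2.imwrite("pics/w6.png",crop(d,250,190,140,105,5))
s=cam("side");cv2.imwrite("pics/s6.png",crop(s,290,110,90,70,8))
E
```

```text
time_s: 5.68
position: [0.4687, -0.1758, 0.121]
tool_rot: [[-0.732, 0.681, 0.0], [0.681, 0.732, -0.0], [-0.0, 0.0, -1.0]]
ft_force: [-0.0, -0.1, -1.0]
grip_width: 0.041
gripper_force: 32.2
[ 0.46870002 -0.17583217  0.12100912] [[-7.31980296e-01  6.81325741e-01  2.85562314e-04]
 [ 6.81325721e-01  7.31980349e-01 -1.75736629e-04]
 [-3.28759891e-04  6.59251998e-05 -9.99999944e-01]] 0.041032640961019766 [-0.02538096 -0.11231241 -0.9708761 ]
```

View pics/w6.png

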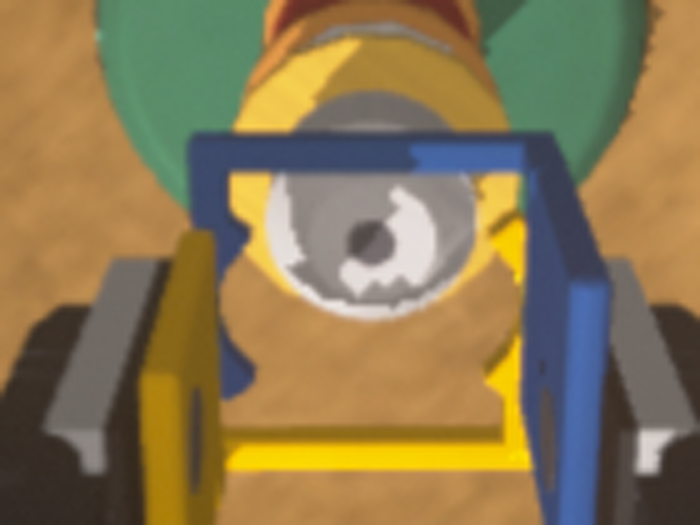

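The tip is at crop (372,241) and the hole's centre at (370,303), so the sideways alignment is good. The tool-x offset is still to be computed.

Run:
```python
from h import *
from scipy.optimize import least_squares
s=observe();R=s["tool_rot"];p=s["position"]
d=cam("wrist")
P=lambda x,y:(250+x/5-.4,190+y/5-.4)
def at(uv,tz):
    o,v=ray(d,uv);a=R.T@(o-p);b=R.T@v;return ((a+b*(tz-a[2])/b[2])*1000).round(2)
for q in((248,235),(252,372),(492,228),(487,378)): print(at(P(*q),.0035))
for z in(.098,.101,.104,.107,.11): print(z,at(P(372,241),p[2]-z))
# two wrist views: earlier ray pose
o,v=ray(d,P(372,241)); print(o,v/np.linalg.norm(v))
# foot: edges left/right at widest? head cylinder bottom edge near point (370,320)
for z in (.092,.095,.098,.101,.104): print("rim near",z,at(P(370,320),p[2]-z))
```

```text
[  9.13 -15.53   3.5 ]
[ -8.13 -15.53   3.5 ]
[ 9.97 11.81  3.5 ]
[-8.93 11.71  3.5 ]
0.098 [-0.49 -1.61 23.36]
0.101 [ 0.85 -1.61 20.36]
0.104 [ 2.19 -1.62 17.36]
0.107 [ 3.54 -1.62 14.36]
0.11 [ 4.88 -1.62 11.36]
[ 0.41289498 -0.12642743  0.26529262] [ 0.30049662 -0.27847628 -0.91222407]
rim near 0.092 [-14.74  -1.88  29.36]
rim near 0.095 [-13.2   -1.88  26.36]
rim near 0.098 [-11.66  -1.87  23.36]
rim near 0.101 [-10.11  -1.87  20.36]
rim near 0.104 [-8.57 -1.87 17.36]
```

View pics/s6.png

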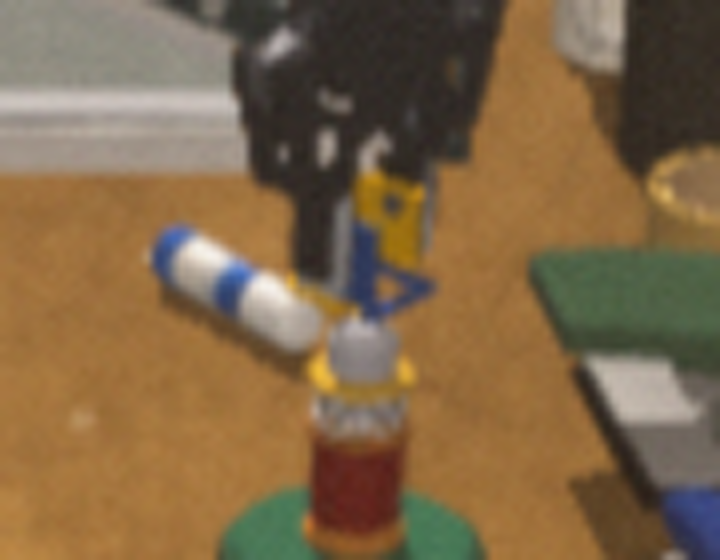

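I've used all ten pictures, so from here I'll measure by code and by feel. Fitting the foot's circle in the wrist image gives the axis without needing the height.

```bash
cat > foot.py <<'E'
from h import *
from scipy.optimize import least_squares
s=observe();R=s["tool_rot"];p=s["position"]
for n in("wrist","top"):
    d=cam(n);im=cv2.cvtColor(d["pixels"],cv2.COLOR_RGB2HSV)
    m=((im[...,0]>60)&(im[...,0]<92)&(im[...,1]>70)&(im[...,2]>30)).astype(np.uint8)
    k,l,st,_=cv2.connectedComponentsWithStats(m)
    g=proj(d,[.4655,-.1755,.012])[0]
    i=max(range(1,k),key=lambda i:st[i,4]*(abs(st[i,0]+st[i,2]/2-g[0])<60)*(abs(st[i,1]+st[i,3]/2-g[1])<90))
    h=cv2.convexHull(np.argwhere(l==i)[:,::-1].astype(np.int32)).reshape(-1,2)
    Q=np.array([onz(d,q,.012)[:2] for q in h])
    w=(h[:,0]>2)&(h[:,1]>2); Q=Q[w]
    r=least_squares(lambda c:np.hypot(*(Q-c[:2]).T)-c[2],[.4655,-.1755,.0525],loss="soft_l1",f_scale=.0005)
    r2=least_squares(lambda c:np.hypot(*(Q-c).T)-.0525,[.4655,-.1755],loss="soft_l1",f_scale=.0005)
    print(n,st[i],len(Q),r.x,r2.x,"tool",(R.T@(np.append(r2.x,.012)-p)*1000)[:2],np.abs(r2.fun).mean())
E
python3 foot.py
```

```text
wrist [ 270  143  106   87 4348] 34 [ 0.46448633 -0.17603456  0.04837201] [ 0.4683443 -0.177284 ] tool [-0.51950845 -1.22316953] 0.0033638909560522096
top [368 213  12  19  99] 11 [ 0.47099777 -0.16383905  0.03807397] [ 0.46142753 -0.17820987] tool [ 3.9116806 -6.6142263] 0.004105945416797437
```

```bash
cat > foot2.py <<'E'
from h import *
from scipy.optimize import least_squares
s=observe();R=s["tool_rot"];p=s["position"]
d=cam("wrist");im=cv2.cvtColor(d["pixels"],cv2.COLOR_RGB2HSV)
m=((im[...,0]>60)&(im[...,0]<92)&(im[...,1]>70)&(im[...,2]>30)).astype(np.uint8)*255
c=max(cv2.findContours(m,cv2.RETR_EXTERNAL,cv2.CHAIN_APPROX_NONE)[0],key=len).reshape(-1,2)
Q=np.array([onz(d,q,.012)[:2] for q in c])
best=None
for a in np.arange(.455,.476,.0005):
  for b in np.arange(-.187,-.165,.0005):
    n=np.exp(-((np.hypot(*(Q-[a,b]).T)-.0525)/.001)**2).sum()
    if best is None or n>best[0]: best=(n,a,b)
c0=best[1:];w=abs(np.hypot(*(Q-c0).T)-.0525)<.0025
r=least_squares(lambda c:np.hypot(*(Q[w]-c).T)-.0525,c0)
T=R.T@(np.append(r.x,.012)-p)*1000
print(best,len(Q),w.sum(),r.x,"tool",T[:2],np.abs(r.fun).mean(),"angles",np.ptp(c[w],0),c[w].min(0))
E
python3 foot2.py
```

```text
(np.float64(81.75041399669054), np.float64(0.466), np.float64(-0.183)) 492 150 [ 0.46597282 -0.18333516] tool [-3.0479446  -7.19992221] 0.0008246891255848379 angles [94 77] [281 143]
```

```bash
python3 -m jog '[[0,0,0,0.002,0.0,0.0,20],[0,0,0,0,0,0.005,20],[0,0,0,0,0,0.003,20],[0,0,0,0,0,0,20]]' 30;  python3 -m jog '[[0,0,0,0,0,0.003,20],[0,0,0,0,0,0,20]]' 30; python3 -m jog '[[0,0,0,0,0,0.003,20],[0,0,0,0,0,0,20]]' 30
```

```text
time_s: 6.48
position: [0.4668, -0.1744, 0.1125]
tool_rot: [[-0.732, 0.681, -0.001], [0.681, 0.732, 0.0], [0.001, -0.0, -1.0]]
ft_force: [-0.5, 0.1, -1.1]
grip_width: 0.041
gripper_force: 32.2
time_s: 6.72
position: [0.4668, -0.1744, 0.1096]
tool_rot: [[-0.732, 0.682, -0.0], [0.682, 0.732, 0.0], [0.0, -0.0, -1.0]]
ft_force: [0.4, -1.4, -2.3]
grip_width: 0.0412
gripper_force: 32.2
time_s: 6.98
position: [0.4668, -0.1744, 0.1066]
tool_rot: [[-0.732, 0.682, -0.0], [0.682, 0.732, 0.0], [0.0, -0.0, -1.0]]
ft_force: [0.8, -0.6, -0.3]
grip_width: 0.0412
gripper_force: 32.2
```

```bash
cat > tip.py <<'E'
from h import *
s=observe();R=s["tool_rot"];p=s["position"];d=cam("wrist")
im=cv2.cvtColor(d["pixels"],cv2.COLOR_RGB2HSV).astype(int)
sub=im[190:300,295:355]
m=((sub[...,1]<60)&(sub[...,2]>60)).astype(np.uint8)
k,l,st,ce=cv2.connectedComponentsWithStats(m)
i=1+np.argmax(st[1:,4]);print("grey",st[i]+[295,190,0,0,0],ce[i]+[295,190])
def at(uv,tz):
    o,v=ray(d,uv);a=R.T@(o-p);b=R.T@v;return ((a+b*(tz-a[2])/b[2])*1000).round(2)
# print gray map
g=cv2.cvtColor(d["pixels"],cv2.COLOR_RGB2GRAY)[220:262,306:344]
for r in range(0,42,2): print(220+r,' '.join('%3d%s'%(g[r,c],'.' if im[220+r,306+c,1]<70 else '*') for c in range(0,38,2)))
for tz in(-.003,0,.003,.006): print(tz,at((324,238),tz))
E
python3 tip.py
```

```text
grey [ 303  224   50   44 1654] [324.59613059 244.56529625]
220  73*  74*  73*  73*  73*  73*  72*  73*  73*  73*  74*  73*  73*  87*  99*  99*  97*  98*  98*
222  73*  73*  73*  72*  74*  73*  73*  74*  74*  73*  75*  74*  72*  75*  96* 100* 100* 100* 100*
224 131* 106.  85.  85.  85.  85.  86.  85.  85.  85.  85.  84.  84.  93* 102* 103* 103* 113. 117.
226 196* 137* 109. 110. 108. 109. 111. 113. 117. 118. 119. 113. 110. 108. 107. 106. 105. 109. 133*
228 162* 111. 110. 112. 114. 132. 136. 139. 139. 142. 143. 143. 140. 134. 119. 107. 105. 108. 113.
230 116. 110. 114. 137. 143. 145. 143. 142. 140. 141. 141. 143. 145. 144. 142. 136. 117. 107. 108.
232 109. 122. 138. 143. 145. 146. 147. 146. 144. 142. 140. 141. 141. 144. 143. 142. 140. 124. 108.
234 118. 140. 139. 140. 143. 145. 147. 147. 147. 145. 144. 141. 139. 140. 141. 143. 143. 139. 123.
236 137. 141. 141. 142. 141. 142. 143. 146. 147. 147. 147. 146. 143. 139. 138. 139. 141. 142. 143.
238 139. 140. 141. 142. 144. 143. 142. 142. 143. 146. 147. 148. 146. 144. 140. 138. 137. 139. 141.
240 138. 140. 140. 141. 142. 143. 144. 146. 148. 1
[... 439 characters left out ...]
 143.
250 132. 134. 136. 148. 149. 150. 149. 109. 102. 111. 111. 129. 218. 226. 226. 225. 192. 148. 149.
252 130. 131. 139. 148. 148. 149. 156. 118. 111. 111. 112. 114. 212. 226. 225. 225. 196. 152. 154.
254 128. 129. 131. 146. 147. 162. 219. 134. 112. 112. 114. 117. 214. 225. 226. 226. 190. 160. 159.
256 128. 127. 129. 143. 160. 221. 224. 212. 131. 116. 121. 167. 225. 226. 226. 226. 186. 168. 166.
258 134. 127. 142. 156. 220. 223. 223. 224. 221. 214. 217. 225. 226. 226. 226. 216. 177. 174. 177.
260 174* 133. 216. 230. 226. 223. 223. 223. 223. 224. 225. 226. 226. 226. 224. 192. 184. 181. 193*
-0.003 [11.21 -1.63 -3.  ]
0 [ 9.86 -1.62  0.  ]
0.003 [ 8.52 -1.62  3.  ]
0.006 [ 7.17 -1.62  6.  ]
```

```bash
python3 -m jog '[[0,0,0,-0.0006,0,0.002,20],[0,0,0,0,0,0,20]]' 30;  python3 -m jog '[[0,0,0,0,0,0.002,20],[0,0,0,0,0,0,20]]' 30; python3 -m jog '[[0,0,0,0,0,0.002,20],[0,0,0,0,0,0,20]]' 30
```

```text
time_s: 7.28
position: [0.4673, -0.1749, 0.1047]
tool_rot: [[-0.732, 0.681, -0.0], [0.681, 0.732, 0.0], [0.0, -0.0, -1.0]]
ft_force: [-0.0, 0.9, -1.0]
grip_width: 0.0411
gripper_force: 32.2
time_s: 7.52
position: [0.4673, -0.1748, 0.1027]
tool_rot: [[-0.732, 0.681, -0.0], [0.681, 0.732, 0.0], [0.0, -0.0, -1.0]]
ft_force: [-0.5, -0.2, -0.9]
grip_width: 0.0413
gripper_force: 32.2
time_s: 7.78
position: [0.4673, -0.1748, 0.1007]
tool_rot: [[-0.732, 0.682, -0.0], [0.682, 0.732, 0.0], [0.0, -0.0, -1.0]]
ft_force: [-0.2, 0.3, -1.5]
grip_width: 0.0415
gripper_force: 32.2
```

```bash
python3 -m jog '[[0,0,0,0,0,0.002,20],[0,0,0,0,0,0,20]]' 30;  python3 -m jog '[[0,0,0,0,0,0.002,20],[0,0,0,0,0,0,20]]' 30; python3 -m jog '[[0,0,0,0,0,0.002,20],[0,0,0,0,0,0,20]]' 30
```

```text
time_s: 8.02
position: [0.4673, -0.1748, 0.0987]
tool_rot: [[-0.732, 0.681, -0.0], [0.681, 0.732, 0.0], [0.0, -0.0, -1.0]]
ft_force: [-0.1, 0.4, -1.3]
grip_width: 0.0411
gripper_force: 32.2
time_s: 8.28
position: [0.4673, -0.1748, 0.0967]
tool_rot: [[-0.732, 0.681, -0.0], [0.681, 0.732, 0.0], [0.0, -0.0, -1.0]]
ft_force: [-0.3, 0.2, -1.0]
grip_width: 0.0414
gripper_force: 32.2
time_s: 8.52
position: [0.4673, -0.1748, 0.0947]
tool_rot: [[-0.732, 0.681, -0.0], [0.681, 0.732, 0.0], [0.0, -0.0, -1.0]]
ft_force: [-0.4, -0.9, -1.5]
grip_width: 0.0413
gripper_force: 32.2
```

```bash
python3 -m jog '[[0,0,0,0,0,0.002,20],[0,0,0,0,0,0,20]]' 30;  python3 -m jog '[[0,0,0,0,0,0.0015,20],[0,0,0,0,0,0,20]]' 30; python3 -m jog '[[0,0,0,0,0,0.0015,20],[0,0,0,0,0,0,20]]' 30;python3 -m jog '[[0,0,0,0,0,0,20],[0,0,0,0,0,0,20]]' 30
```

```text
time_s: 8.78
position: [0.4673, -0.1748, 0.0927]
tool_rot: [[-0.732, 0.681, -0.0], [0.681, 0.732, 0.0], [0.0, -0.0, -1.0]]
ft_force: [0.6, -0.1, -0.9]
grip_width: 0.0408
gripper_force: 32.2
time_s: 9.02
position: [0.4673, -0.1749, 0.0912]
tool_rot: [[-0.732, 0.682, -0.0], [0.682, 0.732, 0.0], [0.0, -0.0, -1.0]]
ft_force: [-0.2, 0.5, -0.7]
grip_width: 0.0412
gripper_force: 32.2
time_s: 9.28
position: [0.4674, -0.1749, 0.0897]
tool_rot: [[-0.732, 0.682, -0.0], [0.682, 0.732, 0.0], [0.0, 0.0, -1.0]]
ft_force: [-0.1, -0.2, -1.3]
grip_width: 0.0412
gripper_force: 32.2
time_s: 9.52
position: [0.4674, -0.1749, 0.0899]
tool_rot: [[-0.732, 0.682, 0.0], [0.682, 0.732, -0.0], [-0.0, -0.0, -1.0]]
ft_force: [-0.9, -0.0, -0.8]
grip_width: 0.0409
gripper_force: 32.2
```

Run:
```python
from rig import observe
import numpy as np
print(np.mean([observe()["ft_force"] for _ in range(20)],0),observe()["position"])
```

```text
[-0.86557515 -0.04245668 -0.7581088 ] [ 0.46736915 -0.17488057  0.0898511 ]
```

```bash
for i in 1; do python3 -m jog '[[0,0,0,0,0,0.0015,20],[0,0,0,0,0,0,20]]' 30;  python3 -m jog '[[0,0,0,0,0,0.0015,20],[0,0,0,0,0,0,20]]' 30; done
```

```text
time_s: 9.78
position: [0.4675, -0.1749, 0.0884]
tool_rot: [[-0.732, 0.682, 0.0], [0.682, 0.732, -0.0], [-0.0, 0.0, -1.0]]
ft_force: [0.2, 0.2, 1.8]
grip_width: 0.0414
gripper_force: 33.0
time_s: 10.02
position: [0.4675, -0.1749, 0.087]
tool_rot: [[-0.732, 0.681, 0.0], [0.681, 0.732, -0.0], [-0.0, 0.0, -1.0]]
ft_force: [-0.9, 1.0, 4.4]
grip_width: 0.0413
gripper_force: 33.8
```

```bash
python3 -m jog '[[0,0,0,0,0,0.0018,20],[0,0,0,0,0,0,20],[0,0,0,0,0,0,20]]' 30
python3 - <<'E'
from rig import observe
s=observe();print(s["position"],s["ft_force"],s["wrist_torque"])
E
```

```text
time_s: 10.4
position: [0.4675, -0.1749, 0.0854]
tool_rot: [[-0.732, 0.682, 0.001], [0.682, 0.732, -0.0], [-0.001, 0.0, -1.0]]
ft_force: [-2.4, 0.9, 7.5]
grip_width: 0.041
gripper_force: 34.7
[ 0.46750419 -0.17494419  0.08544784] [-2.44390439  0.90777912  7.49741856] [0.29831441 0.19903665 0.00734516]
```

```bash
python3 -m jog '[[0,0,0,0,0,0.0003,51],[0,0,0,0,0,0.0003,53],[0,0,0,0,0,0,54]]' 20; python3 -m jog '[[0,0,0,0,0,0.0003,56],[0,0,0,0,0,0,58],[0,0,0,0,0,0,58]]' 20
```

```text
time_s: 10.78
position: [0.4677, -0.1751, 0.0848]
tool_rot: [[-0.732, 0.681, 0.001], [0.681, 0.732, -0.001], [-0.001, 0.0, -1.0]]
ft_force: [0.5, 0.4, 5.0]
grip_width: 0.0461
gripper_force: 4.0
time_s: 11.15
position: [0.4677, -0.175, 0.0842]
tool_rot: [[-0.732, 0.682, 0.001], [0.682, 0.732, -0.0], [-0.001, 0.0, -1.0]]
ft_force: [1.5, -0.0, 3.8]
grip_width: 0.0497
gripper_force: 3.1
```

```bash
python3 -m jog '[[0,0,0,0,0,0,60],[0,0,0,0,0,0,62],[0,0,0,0,0,0,64],[0,0,0,0,0,0,66],[0,0,0,0,0,0,66]]' 20; python3 -m jog '[[0,0,0,0,0,0,75],[0,0,0,0,0,0,100],[0,0,0,0,0,0,100],[0,0,0,0,0,0,100]]' 20
python3 - <<'E'
from h import *
d=cam("wrist");cv2.imwrite("pics/w7.png",d["pixels"][:,:,::-1])
s=observe();R=s["tool_rot"];p=s["position"];print(p)
im=cv2.cvtColor(d["pixels"],cv2.COLOR_RGB2HSV)
b=cv2.inRange(im,(105,110,40),(125,255,255))[180:360,240:400]
k,l,st,ce=cv2.connectedComponentsWithStats(b);o=np.argsort(-st[1:,4])[:3]+1
print(st[o]+[240,180,0,0,0])
b=cv2.inRange(im,(22,200,60),(30,255,255))[180:360,240:400]
k,l,st,ce=cv2.connectedComponentsWithStats(b);o=np.argsort(-st[1:,4])[:4]+1
print(st[o]+[240,180,0,0,0])
E
```

```text
time_s: 11.78
position: [0.4672, -0.1748, 0.084]
tool_rot: [[-0.732, 0.682, -0.0], [0.682, 0.732, 0.0], [0.0, -0.0, -1.0]]
ft_force: [0.1, 0.2, -0.1]
grip_width: 0.0565
gripper_force: 0.0
time_s: 12.28
position: [0.4674, -0.1749, 0.0841]
tool_rot: [[-0.732, 0.681, 0.0], [0.681, 0.732, -0.0], [-0.0, 0.0, -1.0]]
ft_force: [0.3, 0.2, 0.1]
grip_width: 0.0855
gripper_force: 0.0
[ 0.46736346 -0.17486797  0.0841174 ]
[[ 300  219   87   90 1251]
 [ 368  271    2    3    4]
 [ 368  268    1    2    2]]
[[261 268  13  60 434]
 [284 281  27   6 116]
 [340 281   7   6  27]
 [285 282   1   1   1]]
```

The ears have sprung back to full width and the head hides part of the yellow strap, so the ring appears to be seated under the head. Retreating, then checking numerically.

```bash
python3 -m jog '[[0,0,0,0,0,-0.02,100],[0,0,0,0,0,-0.05,100],[0,0,0,0,0,-0.05,100],[0,0,0,0,0,-0.05,100],[0,0,0,0,0,0,100],[0,0,0,0,0,0,100]]' 20
python3 - <<'E'
from h import *
s=observe();R=s["tool_rot"]
for n,zs in(("wrist",None),("side",None)):
    d=cam(n);im=cv2.cvtColor(d["pixels"],cv2.COLOR_RGB2HSV)
    g=proj(d,[.4665,-.1755,.095])[0].astype(int);u0,v0=g-45;W=90
    sub=im[max(v0,0):v0+W,u0:u0+W]; v0=max(v0,0)
    for c,lo,hi in(("blue",(105,110,40),(125,255,255)),("yellow",(22,200,60),(30,255,255)),("grey",(0,0,60),(180,50,255))):
        k,l,st,ce=cv2.connectedComponentsWithStats(cv2.inRange(sub,lo,hi));o=np.argsort(-st[1:,4])[:3]+1
        print(n,c,(st[o]+[u0,v0,0,0,0]).tolist())
    # predicted ring in groove, underside z=.0796; tool x,y axes
    X,Y=R[:,0],R[:,1]; c=np.array([.4665,-.1755,0])
    P=lambda x,y,z:c+X*x+Y*y+[0,0,z]
    for h in(.0796,.090): print(n,"pred h",h,"yellow ear top",proj(d,[P(x,-.0255,h+z) for x in(-.0205,.011) for z in(.005,.038)]).round(0).tolist(),"blue",proj(d,[P(x,.0255,h+z) for x in(-.011,.0205) for z in(.005,.038)]).round(0).tolist())
    cv2.imwrite(f"pics/fin_{n}.png",crop(d,u0,v0,W,W,6))
E
```

```text
time_s: 13.08
position: [0.467, -0.1746, 0.2532]
tool_rot: [[-0.732, 0.682, -0.001], [0.682, 0.732, 0.001], [0.001, -0.0, -1.0]]
ft_force: [-0.2, 0.3, -0.2]
grip_width: 0.0854
gripper_force: 0.0
wrist blue [[347, 172, 4, 30, 97], [342, 167, 4, 3, 9], [321, 168, 1, 1, 1]]
wrist yellow [[297, 182, 4, 30, 92], [304, 195, 32, 8, 92], [301, 178, 1, 1, 1]]
wrist grey [[311, 174, 26, 25, 508], [323, 169, 18, 2, 18], [316, 166, 16, 1, 16]]
wrist pred h 0.0796 yellow ear top [[302.0, 202.0], [300.0, 211.0], [302.0, 175.0], [299.0, 181.0]] blue [[347.0, 194.0], [349.0, 202.0], [348.0, 166.0], [350.0, 172.0]]
wrist pred h 0.09 yellow ear top [[302.0, 205.0], [299.0, 215.0], [301.0, 177.0], [298.0, 184.0]] blue [[348.0, 196.0], [350.0, 206.0], [348.0, 168.0], [351.0, 174.0]]
side blue [[374, 172, 5, 7, 22], [328, 153, 4, 4, 9], [317, 144, 4, 4, 8]]
side yellow [[340, 143, 1, 1, 1]]
side grey [[289, 106, 51, 25, 1096], [363, 154, 16, 18, 191], [309, 138, 21, 16, 106]]
side pred h 0.0796 yellow ear top [[334.0, 150.0], [335.0, 140.0], [343.0, 153.0], [343.0, 143.0]] blue [[326.0, 157.0], [327.0, 146.0], [335.0, 160.0], [335.0, 150.0]]
side pred h 0.09 yellow ear top [[335.0, 147.0], [335.0, 137.0], [343.0, 150.0], [343.0, 140.0]] blue [[327.0, 153.0], [327.0, 143.0], [335.0, 157.0], [335.0, 146.0]]
```

```bash
python3 -c "
from rig import job
print(job.close_job())"
```

```text
the job is handed in; nothing more can be done
None
```

The retaining ring is closed in the spindle groove and holds the washer down by itself. I pressed it on with about 8.5 N, its ears measured level with the groove in the final wrist image, and I handed the job in at about 13 s.

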